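Gauge the block inserts and push the reject down the chute

ROBOT

A 6-joint arm with a two-finger parallel gripper is mounted at the origin on a cart in front of the work surface, level with it; the furniture and walls round the work are solid. World frame = base frame: x ahead of the robot, y to its left, z up, the work surface at z = 0. Lengths are in m, angles in rad, forces in N, time in s.
With the tool pointing down it reaches from about 0.275 to 0.825 m from the base axis. Payload 4.9 kg.
Tool frame: the origin (TCP) lies midway between the tips of the shut fingers; the grasp point (between the pads) lies 19 mm behind it (grip_point_offset is the distance from the TCP to the grasp point, in m); z points along the fingers, y is the line along which they close (so a half turn about z gives the same grasp; the last joint's range is limited). The gripper opens to 85 mm and grips with 20 to 120 N. Pads are 22 mm wide; open, the fingers measure 114 mm over their backs; the gripper's body (76 mm by 85 mm) begins 54 mm behind the grasp point. The pads swing forward as they close: fully open they stand 13 mm farther back than shut.
Start: joints at [0.987, 0.326, -0.193, 1.052, 0, 1.437], TCP at [0.239, 0.495, 0.231] pointing down, gripper open.
Joint ranges: [-2.65, 2.65], [-0.97, 1.79], [-1.3, 1.35], [-1.93, 2.1], [-1.47, 1.37], [-3.14, 3.14]. Speed limits (rad/s): [2.57, 2.57, 3.14, 3.14, 3.14, 3.14].

INTERFACE

Orientations are given as a rotation vector (axis times angle).
In Python, from cell import * gives the robot as it stands. Calls block until the motion is done:
- movep(position, orientation): joint-space move of the TCP to a pose.
- move_l(position, velocity=0.15, rot=None, until_force=None): straight line of the TCP; rot=None keeps the orientation; velocity is the mean speed in m/s. With until_force (N) it stops when the force on the tool has changed by that much, and returns True; else False.
- set_joints(angles): joint-space move.
- let_go() and grab(newtons=None): open the fingers fully, or close them until they stop; newtons is the grip in N (None keeps the last).
- sleep(seconds).
- ik(position, orientation): joint angles nearest the present ones, or None.
- get_state(): the state.
- grab_frame(name): name is "side" or "top" or "wrist"; returns a dict with "img" (480x640x3 uint8, red, green, blue), "fx", "fy", "cx", "cy" (pixels), "cam_to_world" (4x4, takes a point from camera to world coordinates); the wrist camera has in their place "T_tool_cam" (4x4, takes a point from camera to tool coordinates, whose origin is the TCP and whose axes are the flange's). Camera axes: x right, y down, z forward; pixel columns grow to the right and rows downward; lengths in m; the calibration is good to about 2 mm. A picture is of the moment at which its call begins: read the wrist's pose just before it. There is no depth.
A pose or a line that the arm cannot do raises MotionError and nothing moves.
- sign_off(): hands the job in; it is judged then, once.
Trained networks look in the newest picture that a camera, given by its name, has taken for a name from the list of things; names that differ only in an ending like _2 or _b are one class to them, and where a whole thing is asked for, a point or a joint stands for the part that bears it (a point fixed in the world has none). Each returns a list of dicts, best first, with "score" (0 to 1); they miss things now and then, are a little off and sometimes report something else, mostly with a low value. They report only what shows in the picture. A call takes as long as a camera call. They do not tell look-alikes from the thing itself.
- spot_in(camera, name): "centre" ([column, row] in pixels, amid what is visible of it).
- silhouettes(camera, name): "mask" (480x640 bool, what is visible of it) and "centre" ([column, row] in pixels, amid what is visible of it).
- tip_of(camera, name): "centre" ([column, row] in pixels: a listed point, or the origin of a listed thing).
The state is a dict: "clock": time; "q": joint angles; "joint_velocities": joint speeds; "tau": joint torques, N m; "position": TCP position; "eef_rot": TCP orientation; "contact_force": force on the tool from outside, world axes, zero at the start; "wrist_torque": the same for the moment, N m; "finger_gap": opening from 0.0 (shut) to 1.0 (fully open); "grasp_force": force on a finger pad.
Only numpy, scipy, OpenCV 4.12 (cv2) and the standard library are available. Lean on these libraries where they do the work, as an engineer would, in place of code of your own. Each camera call takes 0.05 s, during which the arm holds its last target. There are 200 camera calls.

TASK

One of the three aluminium inserts on the ledge has too long a spacer at the bottom of its probe well: try the pin gauge from its stand in the wells until you have found the one in which the pin stops short instead of going in up to its handle. Put the gauge back in its stand, fully home, and push that insert, without lifting it, off the far edge of the ledge so that it drops down the chute into the tray. Leave the two sound inserts standing where they are on the ledge and do not disturb the two vials and the beaker near by.

Things in the scene. Friction and masses are not known exactly. Their poses are not given: they have to be found in the camera images.
- ledge: fixed sheet-metal ledge, 140 mm deep (x), 250 wide (y), flat top 100 above the bench. Origin on the bench under its middle, x towards the chute. Sharp free edge, no lip, at x = +70. Behind: slippery plate from 22 below the edge, sloping 43 degrees to a tray (x 148-248, floor 6 high, end wall 45 high). Chute walls at y = +-123 rise 10 over the ledge, x 70-154 only. All in mm
- insert_k: aluminium block 40 x 40 x 36 mm high on the ledge, one of three alike; 0.1-0.21 kg. Origin at the centre of its underside, z up, x and y along its sides. Round probe well, 14 mm wide, in the middle of its top (mouth at z = +36 mm), a loose dark metal spacer on its floor. Well free to 30 mm down in a sound insert; in the faulty one the spacer is too long and leaves only 14 mm
- insert_m: aluminium block 40 x 40 x 36 mm high on the ledge, one of three alike; 0.1-0.21 kg. Origin at the centre of its underside, z up, x and y along its sides. Round probe well, 14 mm wide, in the middle of its top (mouth at z = +36 mm), a loose dark metal spacer on its floor. Well free to 30 mm down in a sound insert; in the faulty one the spacer is too long and leaves only 14 mm
- insert_p: aluminium block 40 x 40 x 36 mm high on the ledge, one of three alike; 0.1-0.21 kg. Origin at the centre of its underside, z up, x and y along its sides. Round probe well, 14 mm wide, in the middle of its top (mouth at z = +36 mm), a loose dark metal spacer on its floor. Well free to 30 mm down in a sound insert; in the faulty one the spacer is too long and leaves only 14 mm
- insert_k_mid (a point): centre of the solid of insert_k, 18 mm above its underside
- insert_m_mid (a point): centre of the solid of insert_m, 18 mm above its underside
- insert_p_mid (a point): centre of the solid of insert_p, 18 mm above its underside
- gauge: steel pin gauge, 80 g: pin 10 mm thick, 28 long, below a round handle 22 thick, 50 long. Origin at the pin's lower tip, z up; handle from z = +28 to +78. In a sound well the pin goes in until the handle meets the insert's top; in the faulty one it stops 14 mm down, handle 14 mm clear of the top. Starts upright in the stand, handle resting on it
- gauge_stand: a fixed grey plastic block 60 x 60 x 40 mm, origin at the centre of its underside; a round hole 13 mm wide and 32 mm deep in the middle of its top
- stand_hole (a point): centre of the mouth of the stand's hole, 40 mm above the bench
- vial_b: bystander, loose: a glass sample vial, 27 mm thick, 56 mm high, origin at the centre of its underside
- beaker_b: bystander, loose: a small clear beaker, 42 mm wide, 48 mm high, origin at the centre of its underside
- vial_c: bystander, loose: a larger glass vial, 33 mm thick, 70 mm high, origin at the centre of its underside
Mind the look-alikes: they are no part of the job. Leave any brown look-alike of the insert_m alone.

How it is judged:
By the outcome, as a careful person would: the job done as asked, in the order asked, and still so for the second after the job is handed in, with the robot touching nothing.
It also fails if it takes over 64 s, if anything falls off the work surface, if the arm or the gripper's body presses on something with over 40 N, if the wrist force passes 120 N, or if a joint passes its speed limit or range.

## Working session

There is one attempt and no reset: what is moved stays moved. The work goes in short steps, each a Python script; the robot and the scene stay as the last script left them, time stands still between calls to the robot, and variables do not carry over. Pictures are saved under pics/ and viewed, at most 10 in all, crops included, and the job is handed in when it is done.

```bash
mkdir -p pics
cat > h.py <<'E'
from cell import *
import numpy as np, cv2
from scipy.spatial.transform import Rotation as R
def save(n,im): cv2.imwrite('pics/'+n,cv2.cvtColor(im,cv2.COLOR_RGB2BGR))
def pix2world(f,uv,z,T=None):
    T=np.array(f["cam_to_world"] if T is None else T)
    d=T[:3,:3]@np.array([(uv[0]-f["cx"])/f["fx"],(uv[1]-f["cy"])/f["fy"],1.])
    o=T[:3,3]; return o+d*(z-o[2])/d[2]
def toolT(s):
    T=np.eye(4);T[:3,:3]=R.from_rotvec(s["eef_rot"]).as_matrix();T[:3,3]=s["position"];return T
E
python3 - <<'E'
from h import *
s=get_state();print(s["clock"],s["position"],s["eef_rot"],s["finger_gap"])
for c in("top","side"):
    f=grab_frame(c);save(c+'0.png',f["img"]);print(c,np.round(f["cam_to_world"],3).tolist())
    for n in("insert_k","insert_m","insert_p","gauge","gauge_stand","vial_b","vial_c","beaker_b","ledge"):
        r=spot_in(c,n)
        print(n,[(np.round(d["centre"]).tolist(),round(d["score"],2)) for d in r])
    for n in("stand_hole","gauge","insert_m","insert_m_mid","ledge"):
        print("tip",n,[(np.round(d["centre"]).tolist(),round(d["score"],2),np.round(pix2world(f,d["centre"],{"stand_hole":.04,"gauge":.008,"insert_m":.1,"insert_m_mid":.118,"ledge":0}[n]),3).tolist()) for d in tip_of(c,n)])
E
```

```text
0.0 [0.23878532 0.4948181  0.23052538] [-7.00407545e-01 -3.06189464e+00  2.47829528e-03] 0.9981702051693263
top [[0.013, -0.987, 0.157, 0.343], [-1.0, -0.014, -0.005, -0.152], [0.007, -0.157, -0.988, 1.221], [0.0, 0.0, 0.0, 1.0]]
insert_k [([417.0, 226.0], 0.7), ([386.0, 208.0], 0.67), ([353.0, 198.0], 0.66), ([330.0, 266.0], 0.55)]
insert_m [([417.0, 226.0], 0.7), ([386.0, 208.0], 0.67), ([353.0, 198.0], 0.66), ([330.0, 266.0], 0.55)]
insert_p [([417.0, 226.0], 0.7), ([386.0, 208.0], 0.67), ([353.0, 198.0], 0.66), ([330.0, 266.0], 0.55)]
gauge [([230.0, 255.0], 0.7)]
gauge_stand [([237.0, 256.0], 0.91)]
vial_b [([272.0, 274.0], 0.63), ([484.0, 244.0], 0.49)]
vial_c [([272.0, 274.0], 0.63), ([484.0, 244.0], 0.49)]
beaker_b [([194.0, 228.0], 0.69)]
ledge [([405.0, 174.0], 0.88)]
tip stand_hole [([231.0, 254.0], 0.86, [0.48, 0.053, 0.04])]
tip gauge [([234.0, 254.0], 0.64, [0.483, 0.051, 0.008])]
tip insert_m [([354.0, 198.0], 0.86, [0.6, -0.219, 0.1]), ([328.0, 266.0], 0.85, [0.451, -0.165, 0.1]), ([413.0, 228.0], 0.63, [0.536, -0.349, 0.1]), ([385.0, 207.0], 0.61, [0.582, -0.288, 0.1
[... 719 characters left out ...]
gauge_stand [([294.0, 218.0], 0.92)]
vial_b [([281.0, 235.0], 0.78), ([365.0, 366.0], 0.75), ([370.0, 245.0], 0.4)]
vial_c [([281.0, 235.0], 0.78), ([365.0, 366.0], 0.75), ([370.0, 245.0], 0.4)]
beaker_b [([310.0, 198.0], 0.68)]
ledge [([422.0, 298.0], 0.95)]
tip stand_hole [([365.0, 384.0], 0.41, [0.505, -0.552, 0.04])]
tip gauge [([291.0, 218.0], 0.51, [0.48, 0.066, 0.008])]
tip insert_m [([302.0, 274.0], 0.68, [0.447, -0.333, 0.1]), ([369.0, 253.0], 0.64, [0.582, -0.284, 0.1]), ([365.0, 384.0], 0.29, [0.486, -0.612, 0.1])]
tip insert_m_mid [([299.0, 260.0], 0.72, [0.445, -0.314, 0.118]), ([373.0, 249.0], 0.56, [0.585, -0.3, 0.118])]
tip ledge [([373.0, 301.0], 0.77, [0.591, -0.301, 0.0])]
```

View pics/top0.png

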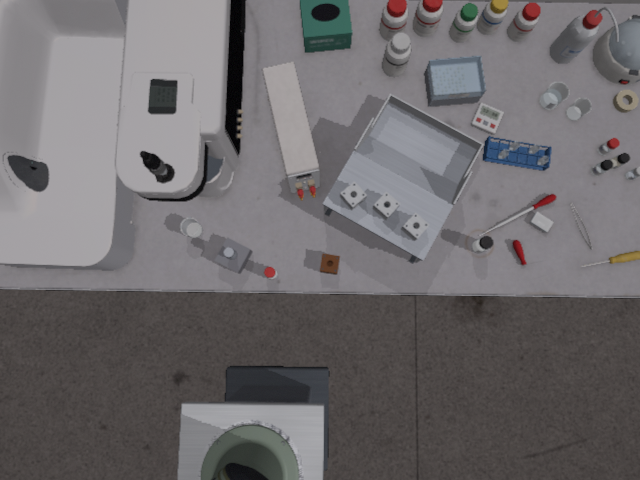

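View pics/side0.png

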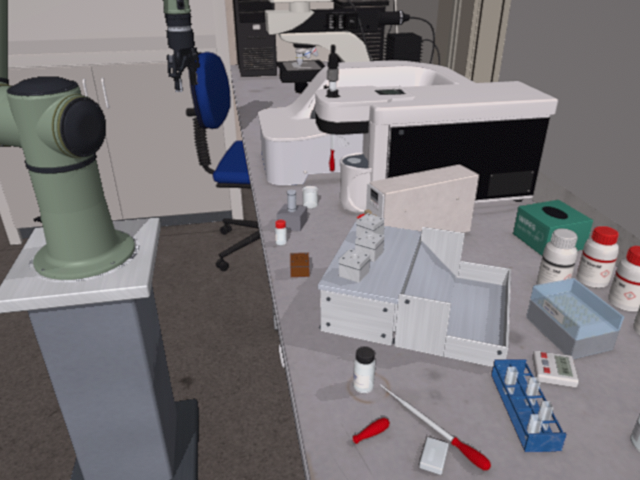

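Candidates in the top image are the three aluminium inserts on the ledge, at (353,195), (386,205) and (416,226), and a brown block on the bench at (330,264). The brown block is the look-alike, so I leave it alone. The gauge is in its stand at (230,255), with the beaker at (192,229) and vials at (271,272) and (484,244). Next I take close looks with the wrist camera.

```bash
cat >> h.py <<'E'
def down(yaw): return (R.from_euler('z',yaw)*R.from_euler('x',np.pi)).as_rotvec()
def look_pose(target,tcpz,yaw,Ttc,f):
    Rm=R.from_rotvec(down(yaw)).as_matrix(); T=np.eye(4);T[:3,:3]=Rm;T[2,3]=tcpz
    p=pix2world(f,(320,240),target[2],T@Ttc); return np.r_[np.array(target[:2])-p[:2],tcpz]
def wshot():
    s=get_state();f=grab_frame("wrist");f["W"]=toolT(s)@np.array(f["T_tool_cam"]);return s,f
E
python3 - <<'E'
from h import *
f=grab_frame("wrist");T=np.array(f["T_tool_cam"]);print(np.round(T,3).tolist(),f["fx"],f["cx"],f["cy"])
for nm,t,z,yaws in (("stand",(.481,.053,.05),.25,(.35,-1.2,1.9)),("ledge",(.575,-.285,.136),.33,(-.5,1.07,-2.07))):
    for y in yaws:
        p=look_pose(t,z,y,T,f); q=ik(p,down(y)); print(nm,y,p,None if q is None else np.round(q,2))
    y=[y for y in yaws if ik(look_pose(t,z,y,T,f),down(y)) is not None][0]
    y=min((y for y in yaws if ik(look_pose(t,z,y,T,f),down(y)) is not None),key=lambda y:np.abs(np.array(ik(look_pose(t,z,y,T,f),down(y)))-get_state()["q"]).max())
    movep(look_pose(t,z,y,T,f),down(y)); s,f=wshot(); save('w_%s.png'%nm,f["img"]); np.savez('w_%s.npz'%nm,W=f["W"],img=f["img"])
    print(nm,y,s["clock"])
    for n,tz in (("insert_m",.1),("insert_m_mid",.118),("stand_hole",.04),("gauge",.012),("vial_b",0),("beaker_b",0),("ledge",0)):
        print(n,[(np.round(d["centre"]).tolist(),round(d["score"],2),np.round(pix2world(f,d["centre"],tz,f["W"]),4).tolist()) for d in tip_of("wrist",n)])
E
```

```text
[[0.0, -0.966, -0.259, 0.064], [1.0, 0.0, 0.0, -0.001], [-0.0, -0.259, 0.966, -0.143], [0.0, 0.0, 0.0, 1.0]] 426.8378102986596 322.0049316187996 232.74719329404465
stand 0.35 [0.51391307 0.06240811 0.25      ] [-0.02  0.25 -0.24  1.07  0.    2.77]
stand -1.2 [0.49109049 0.02028969 0.25      ] [-0.11  0.21 -0.31  1.06  0.   -2.05]
stand 1.9 [0.47227835 0.08610159 0.25      ] [ 0.03  0.18 -0.33  1.05  0.    1.27]
stand 1.9 3.275
insert_m [([235.0, 409.0], 0.94, [0.4589, -0.0876, 0.1])]
insert_m_mid []
stand_hole [([321.0, 242.0], 0.6, [0.4844, 0.0498, 0.04])]
gauge [([318.0, 236.0], 0.58, [0.4821, 0.0469, 0.012])]
vial_b [([251.0, 295.0], 0.7, [0.4401, -0.0355, 0.0])]
beaker_b [([418.0, 149.0], 0.55, [0.5426, 0.15, 0.0])]
ledge []
ledge -0.5 [ 0.6022926  -0.30266785  0.33      ] [-0.58  0.54  0.39  1.42  0.    3.07]
ledge 1.07 [ 0.59268958 -0.25772148  0.33      ] [-0.52  0.48  0.29  1.38  0.    1.55]
ledge -2.07 [ 0.55735389 -0.31230666  0.33      ] [-0.63  0.47  0.27  1.37  0.   -1.7 ]
ledge 1.07 5.0667
insert_m [([179.0, 163.0], 0.78, [0.4977, -0.174, 0.1]), ([306.0, 147.0], 0.72, [0.6011, -0.2149, 0.1]), ([316.0, 305.0], 0.6, [0.5379, -0.3472, 0.1]), ([329.0, 230.0], 0.58, [0.5835, -0.2886, 0.1])]
insert_m_mid [([331.0, 234.0], 0.81, [0.5854, -0.2887, 0.118]), ([177.0, 163.0], 0.81, [0.5023, -0.1743, 0.118])]
stand_hole [([88.0, 62.0], 0.23, [0.4547, -0.049, 0.04])]
gauge []
vial_b [([363.0, 389.0], 0.97, [0.5107, -0.5172, 0.0]), ([90.0, 62.0], 0.65, [0.4403, -0.0355, 0.0])]
beaker_b []
ledge [([337.0, 206.0], 0.95, [0.5936, -0.292, 0.0])]
```

View pics/w_stand.png

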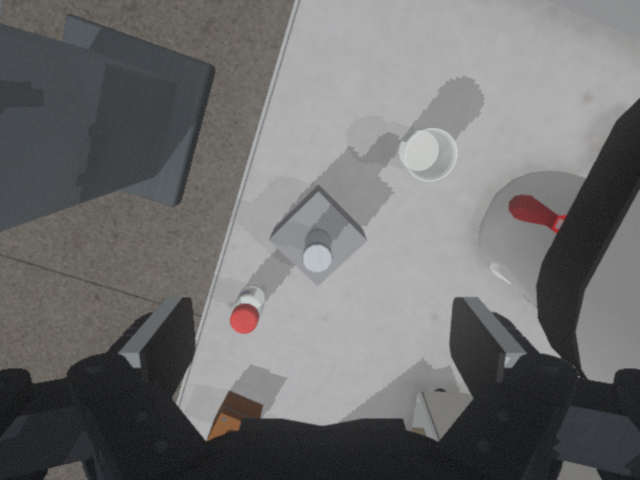

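View pics/w_ledge.png

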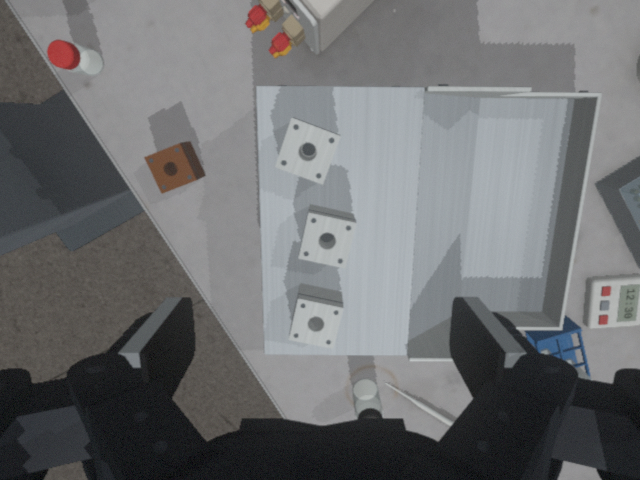

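The stand view shows the gauge handle's top at (317,258), with free space around it along the stand's diagonal. The ledge view shows wells at (308,151), (327,241) and (316,324). The last one looks lighter and shallower, so I try the gauge there first. I grasp the gauge next.

Run:
```python
from h import *
f=dict(fx=426.84,fy=426.84,cx=322.,cy=232.75)
d=np.load('w_ledge.npz');W=d['W'];g=cv2.cvtColor(d['img'],cv2.COLOR_RGB2GRAY)
L={k:pix2world(f,v,.1,W)[:2] for k,v in dict(bt=(257,87),bb=(265,355),ft=(425,88),fb=(410,357)).items()}
ex=(L['ft']+L['fb']-L['bt']-L['bb']);yaw=np.arctan2(ex[1],ex[0]);c=sum(L.values())/4
ed=L['bt']-L['bb'];print("sizes",[np.linalg.norm(L[a]-L[b]).round(3) for a,b in(('bt','bb'),('ft','fb'),('bt','ft'),('bb','fb'))],"yaw x",yaw,"yaw from edge",np.arctan2(ed[1],ed[0])-np.pi/2, (lambda e:np.arctan2(e[1],e[0])-np.pi/2)(L['ft']-L['fb']),"c",c)
for u,v in((308,151),(327,241),(316,324)):
    r=g[v-10:v+11,u-10:u+11].astype(float);m=(r<(r.min()+np.percentile(r,90))/2).astype(np.uint8)
    n,l,st,ce=cv2.connectedComponentsWithStats(m);i=1+np.argmax(st[1:,4]);p=ce[i]+[u-10,v-10]
    P=pix2world(f,p,.136,W)[:2];q=P-c;cs,sn=np.cos(yaw),np.sin(yaw)
    print(p.round(1),st[i,4],"min",r.min(),P.round(4),"ledge",np.round([cs*q[0]+sn*q[1],-sn*q[0]+cs*q[1]],4))
d=np.load('w_stand.npz');print("gauge",pix2world(f,(317,258.5),.09,d['W']))
x=cv2.resize(d['img'][170:310,220:400],None,fx=2.5,fy=2.5,interpolation=2);y=cv2.resize(np.load('w_ledge.npz')['img'][110:360,255:365],None,fx=2.2,fy=2.2,interpolation=2)
h=max(x.shape[0],y.shape[0]);o=np.zeros((h,x.shape[1]+y.shape[1],3),np.uint8);o[:x.shape[0],:x.shape[1]]=x;o[:y.shape[0],x.shape[1]:]=y;save('crop.png',o)
```

```text
sizes [np.float64(0.249), np.float64(0.25), np.float64(0.139), np.float64(0.142)] yaw x -0.5090331645197634 yaw from edge -0.5068051654334589 -0.4949008619604378 c [ 0.59035832 -0.29560151]
[307.2 151.3] 232 min 76.0 [ 0.6028 -0.2165] ledge [-0.0277  0.0752]
[326.8 240.4] 205 min 79.0 [ 0.5819 -0.2871] ledge [-0.0116  0.0033]
[315.6 323.6] 179 min 100.0 [ 0.5377 -0.3484] ledge [-0.0202 -0.0717]
gauge [0.48110551 0.05058749 0.09      ]
```

View pics/crop.png

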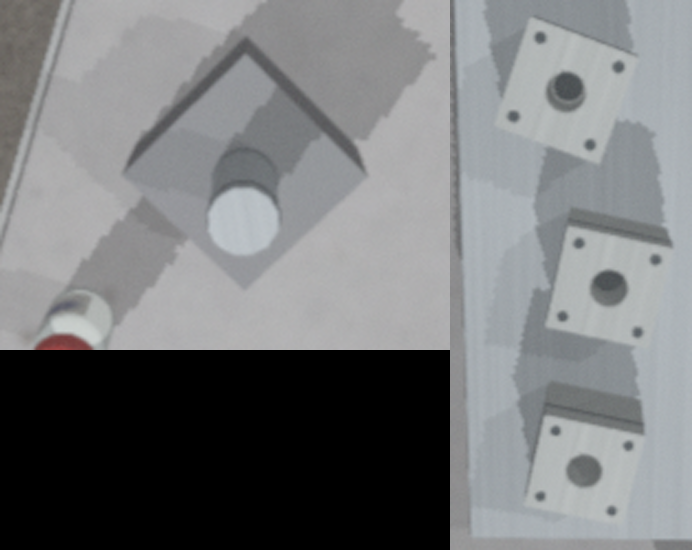

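The crop confirms it: wells 1 and 2 look deep and dark, and well 3 (315.7,323.8) looks shallow. The gauge is clear of the vial along my finger line. I grasp it now and test well 3.

Run:
```python
from h import *
o=down(1.07);G=np.array([.4811,.0506])
movep([*G,.16],o);move_l([*G,.056],.12);grab(40);sleep(.1)
s=get_state();print(s["clock"],s["position"],s["finger_gap"],s["grasp_force"],s["contact_force"])
np.save('home.npy',s["position"])
move_l([*s["position"][:2],.13],.1);s=get_state();print("lifted",s["contact_force"],s["finger_gap"])
P=np.array([.5377,-.3484])
move_l([*G,.22],.2);movep([*P,.22],o)
move_l([*P,.188],.1);s,f=wshot();save('test3a.png',f["img"])
hit=move_l([*P,.150],.04,until_force=5);s=get_state();print(hit,s["position"],s["contact_force"],s["finger_gap"],s["clock"])
s,f=wshot();save('test3b.png',f["img"]);f=grab_frame("side");save('s3.png',cv2.resize(f["img"][190:310,260:430],None,fx=4,fy=4))
```

```text
8.5667 [0.4811848  0.05065673 0.05624414] 0.24410625821783213 39.14719104766846 [-1.51181419 -0.36591732  5.03997149]
lifted [ 0.67146442 -0.34476427 -1.23948062] 0.2420429250779161
True [ 0.537324   -0.34812661  0.1522895 ] [-0.84220991  0.19606236  4.57053105] 0.24777205370468808 12.8917
```

View pics/s3.png

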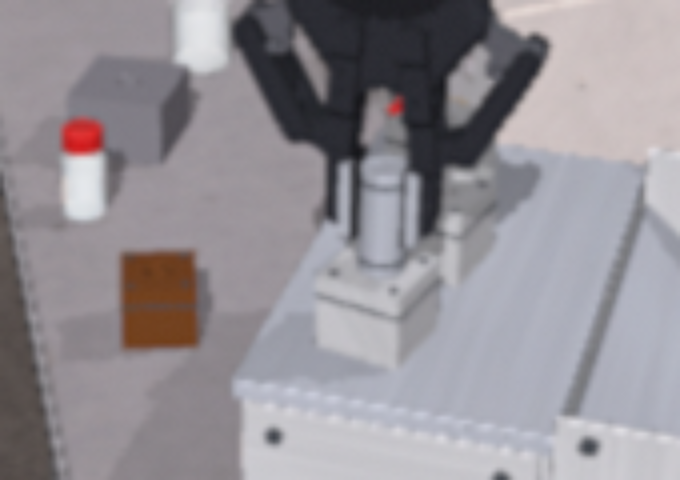

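The side view shows the handle sitting on top of insert 3, and the TCP stopped at 0.152, so that well is sound. Next is the middle one, then the first if needed.

Run:
```python
from h import *
o=down(1.07);s=get_state();move_l([*s["position"][:2],.2],.12)
for n,P in((2,(.5819,-.2871)),(1,(.6028,-.2165))):
    move_l([*P,.2],.15);move_l([*P,.188],.1)
    hit=move_l([*P,.150],.04,until_force=5);s=get_state();print(n,hit,s["position"],s["contact_force"],s["finger_gap"],s["clock"])
    if s["position"][2]>.157: break
    move_l([*s["position"][:2],.2],.12)
f=grab_frame("side");save('s21.png',cv2.resize(f["img"][190:310,260:430],None,fx=4,fy=4))
```

```text
2 True [ 0.5821533  -0.28720958  0.16621331] [-0.60757564  0.26815211  4.7587807 ] 0.24450208087031672 15.075
```

View pics/s21.png

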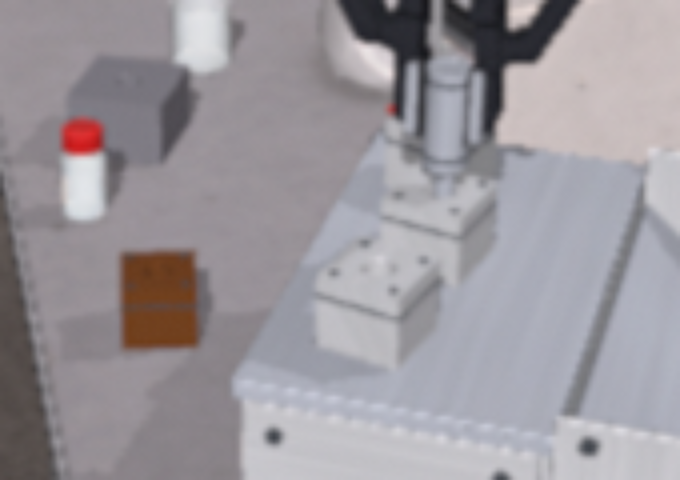

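The TCP stopped at 0.1662, 14 mm higher, and the picture shows bare pin below the handle. The middle insert is the faulty one. I put the gauge back now.

Run:
```python
from h import *
o=down(1.07);h=np.load('home.npy');s=get_state();move_l([*s["position"][:2],.22],.15)
movep([*h[:2],.16],o);move_l([*h[:2],.11],.15);hit=move_l([*h[:2],.053],.04,until_force=6);s=get_state()
print(hit,s["position"],s["contact_force"],s["clock"])
if s["position"][2]<.0585:
    let_go();sleep(.1);move_l([*h[:2],.16],.15)
    s,f=wshot();i=f["img"];save('home.png',i)
    f=grab_frame("side");g=cv2.resize(f["img"][160:260,240:340],None,fx=4,fy=4)
    save('home2.png',np.hstack([g,cv2.resize(i,None,fx=.625,fy=.833)[:400]]));print(get_state()["clock"])
```

```text
True [0.48093324 0.05067629 0.05624571] [0.03981513 0.58870236 5.7862264 ] 18.6917
20.3833
```

View pics/home2.png

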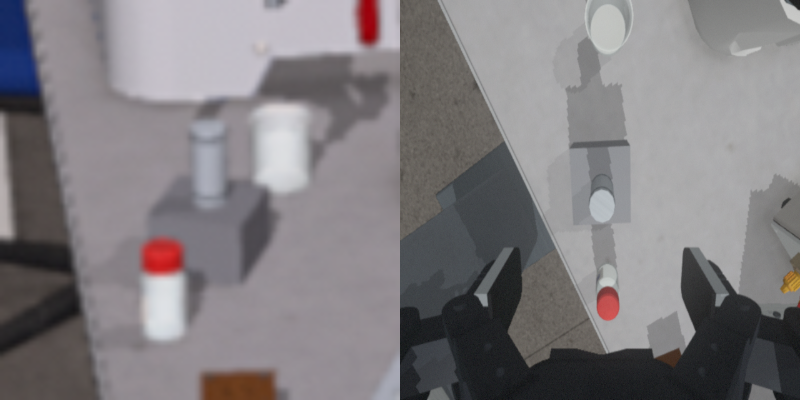

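The gauge is upright and seated at the same height as before, and the vial and beaker are unmoved. I push the middle insert now.

Run:
```python
from h import *
c=np.array([.59036,-.2956]);a=-.504;ex=np.array([np.cos(a),np.sin(a)]);ey=np.array([-ex[1],ex[0]])
L=lambda x,y,z:np.r_[c+x*ex+y*ey,z]
s=get_state();move_l([*s["position"][:2],.24],.2);o=down(a+np.pi)
y=.003
movep(L(-.066,y,.24),o);grab(40);s=get_state();print(np.round(s["q"],2),s["clock"])
print(move_l(L(-.066,y,.111),.12,until_force=8),get_state()["position"])
for x in(-.03,0,.03,.05,.066):
    move_l(L(x,y,.111),.06);s=get_state();print(x,s["contact_force"].round(1))
    if x==.03: f=grab_frame("top");save('push.png',f["img"])
move_l(L(.02,y,.13),.15);move_l(L(.02,y,.26),.2);sleep(.3)
f=grab_frame("side");A=cv2.resize(f["img"][180:380,250:530],None,fx=1.6,fy=1.6)
s,f=wshot();B=f["img"];f=grab_frame("top");T=cv2.resize(f["img"][80:300,180:500],None,fx=1.1,fy=1.1)
o=np.zeros((580,800,3),np.uint8);o[:A.shape[0],:A.shape[1]]=A;o[330:330+T.shape[0],:T.shape[1]]=T;b=cv2.resize(B,(352,264));o[:264,448:]=b;save('end.png',o)
print(get_state()["clock"])
```

```text
[-0.58  0.4  -0.06  1.11  0.   -0.07] 23.5167
False [ 0.53458542 -0.26147033  0.11182246]
-0.03 [-0.3  0.3  0.5]
0 [ 1.   0.3 -0.5]
0.03 [-0.6 -0.2  0.3]
0.05 [ 0.5  0.  -0.1]
0.066 [-0.7 -1.   0.1]
29.475
```

View pics/end.png

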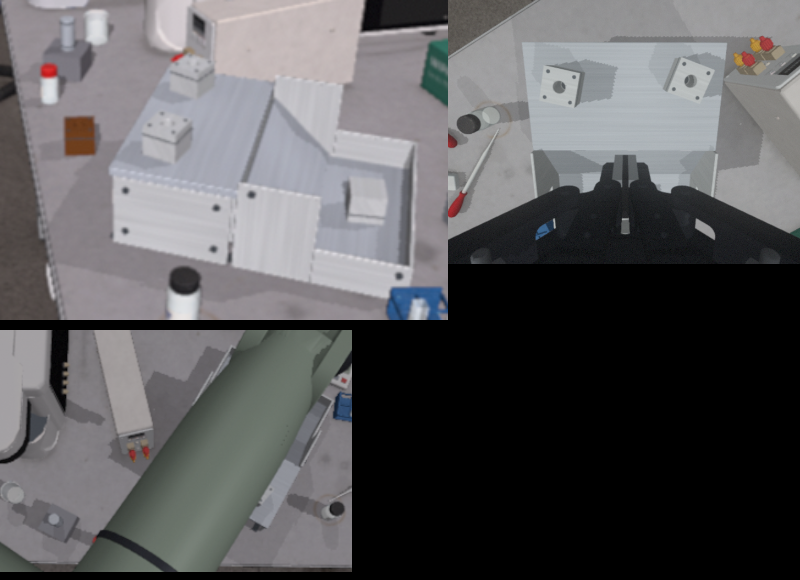

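The faulty insert lies in the tray and the two sound ones are still on the ledge. The gauge is in its stand, and the vials and beaker are undisturbed.

```bash
python3 -c "
from h import *
print(sign_off(),get_state()['clock'])"
```

```text
the job is handed in; nothing more can be done
the job is handed in; nothing more can be done
```

The faulty insert was the middle one: the pin stopped 14 mm short. I put the gauge back fully home and pushed that insert off the far edge into the tray, leaving the other two on the ledge. The job was handed in with about 30 s on the clock.

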